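Press the crow's eyes home

TASK

Lay the shorter of the two eye pairs, beads up, in the recess of the crow head held in the bench press and let go of it. Pull the press lever down through its whole stroke so that its foot presses the eye block flush, hold it down for a moment, then ease it slowly all the way back up to its rest, never letting it fly back. Leave everything else on the bench where it is, including the trumpet that stands close beside the press.

Things in the scene. Friction and masses are not known exactly. Their poses are not given: they have to be found in the camera images.
- press: green bench press, fixed. Origin: under the recess's centre, on the bench (z=0); -x faces the robot. Base plate 300 x 96 x 12 mm (x -105 to +195 mm). On it the black gloss crow head blank, 66 (x) x 92 (y) mm, flat top 56 mm above the bench, with the recess in its top. Two lever cheeks, 100 mm high, at x = 87 to 123 mm, |y| below 27 mm.
- recess (a point): centre of the recess's mouth, level with the head's flat top (56 mm above the bench); axes as the press: z up, y along the recess. Recess 26 mm (x) x 69 mm (y). In it a stiff cork-faced pad, 12 mm below the mouth at the start, gives way only under more than about 10 N and then stays down; lowest 24 mm below the mouth.
- pad (a joint): how far the pad in the recess has been pressed down (m): 0 at the start, 0.012 fully down.
- pivot (a point): the lever's hinge line (along the press's y), 105 mm behind the recess (press +x) and 78 mm above the bench.
- lever (a joint): lever angle (rad): 0 = upright at rest (held by its spring), 1.571 = pulled over to the press's -x side and down to its stop, lying level over the recess. About 4 N at the bar to start it, up to about 15 N at the end. Let go, it flies back.
- bar (a point): centre of the lever's cross bar, 170 mm from the pivot: at rest 248 mm above the bench; fully down 65 mm in front (-x) of the recess, 78 mm high. A steel rod, 14 mm diameter, 92 mm long along press y; 39 mm free on either side of the arm (14 mm wide, 16 deep). Rubber foot on the arm 105 mm from the pivot, 14 mm diameter, reaching 22 mm from the arm's middle line, to -x at rest.
- eyes_short: the shorter eye pair: an oak block 22 (x) x 64 (y) x 24 (z) mm with two blue glass beads half sunk in its top at y = +-22 mm, standing 8.5 mm above it. 50 g. Origin: centre of its underside; starts lying flat on the bench, beads up.
- eyes_short_top (a point): centre of the top face of the short eye pair's oak block, 24 mm above its underside.
- eyes_long: the longer eye pair, not for this head: an oak block 22 (x) x 92 (y) x 24 (z) mm with the same beads at y = +-34 mm. Origin: centre of its underside.
- beak: carved wooden crow beak in black gloss, lying flat, 80 mm (x) x 26 mm (y), 22 mm high. Origin: middle of its underside. Bystander.
- jar: green glass jar with brass lid, 56 mm in diameter, 110 mm high. Origin: centre of its underside. Bystander.
- trumpet: tin trumpet prop standing on its bell (76 mm in diameter) close beside the press on one side or the other, 214 mm high; between 95 and 195 mm height its tubes are 94 mm wide along its own y and 21 mm along x. Origin: centre of the bell on the bench. Bystander, topples easily.
- clamp: steel spring clamp lying flat on the other side of the press, 105 (x) x 45 (y) mm, 18 mm high. Origin: at its hinge, on the bench. Bystander.

How it is judged:
By the outcome, as a careful person would: the job done as asked, in the order asked, and still so for the second after the job is handed in, with the robot touching nothing.
It also fails if it takes over 70 s, if anything falls off the work surface, if the arm or the gripper's body presses on something with over 40 N, if the wrist force passes 120 N, or if a joint passes its speed limit or range.

ROBOT

A 6-joint arm with a two-finger parallel gripper is mounted at the origin on the work surface. World frame = base frame: x ahead of the robot, y to its left, z up, the work surface at z = 0. Lengths are in mm, angles in rad, forces in N, time in s.
With the tool pointing down it reaches from about 250 to 800 mm from the base axis. Payload 8.5 kg.
Tool frame: the origin (TCP) lies midway between the tips of the shut fingers; the grasp point (between the pads) lies 19 mm behind it (hold_point_z is the distance from the TCP to the grasp point, in mm); z points along the fingers, y is the line along which they close (so a half turn about z gives the same grasp; the last joint's range is limited). The gripper opens to 85 mm and grips with 20 to 120 N. Pads are 22 mm wide; open, the fingers measure 114 mm over their backs; the gripper's body (76 mm by 85 mm) begins 54 mm behind the grasp point. The pads swing forward as they close: fully open they stand 13 mm farther back than shut.
Start: joints at [-1.123, 0.238, -0.013, 1.319, 0, 1.571], TCP at [227.296, -473.197, 231.276] pointing down, gripper open.
Joint ranges: [-2.66, 2.66], [-1.03, 1.9], [-1.14, 1.46], [-1.82, 2.27], [-1.45, 1.34], [-3.14, 3.14]. Speed limits (rad/s): [2.22, 2.22, 2.79, 3.14, 3.14, 3.14].

INTERFACE

Orientations are given as a rotation vector (axis times angle).
In Python, from plant import * gives the robot as it stands. The module is installed in compiled form; this text tells all that it offers.
- The arm moves only by the tool carry_out, never from a script. Its argument "rows" is a list of rows, each a list of 5 numbers: the opening, from -1 (shut) to 1 (fully open), then the shift along the tool's x, y, z each as a share of 750 mm, from -1 to 1, then the turn about the tool's z as a share of 30 degrees, from -1 to 1. In form: [[gripper, dx, dy, dz, roll], ...]. A call has 1 to 10 rows; each row shifts and turns the commanded pose from where the row before left it, along the tool's axes as they then stand; what a row does not reach is not made up. A row lasts 1/10 s, in which the tool goes at most 50 mm and 8.59 degrees, less where a joint would pass 70% of its speed; a pose out of reach is approached as far as the arm can. A call with a number of a shift or a turn outside -1 to 1 is refused whole. A call with a gripper value outside its range is refused whole. The fingers move at their own pace and stop on an object; the grip force is fixed at half the most. Time passes only in rows, so rows that do not move let the fingers close. It gives the time, the measured TCP pose, the force, the opening and the grip force at its end, in the units of the state.
- sense(): the state, without advancing time (a new reading comes with each control period).
- snapshot(name): name is "scene" or "top" or "wrist"; returns a dict with "img" (420x560x3 uint8, red, green, blue), "camera_matrix" (3x3 intrinsics, pixels), "R" (3x3) and "t" (3): a world point X has camera coordinates R X + t. Camera axes: x right, y down, z forward; pixel columns grow to the right and rows downward; lengths in mm; the calibration is good to about 2 mm. The wrist camera is an equidistant fisheye: a pixel r from the principal point sees the ray r / f radians off the axis. A picture is of the moment at which its call begins. There is no depth.
- sign_off(): hands the job in; it is judged then, once.
Trained networks look in a picture, given as the dict that the camera call returned (one of the last four; its "shot" number tells which), for a name from the list of things; names that differ only in an ending like _2 or _b are one class to them, and where a whole thing is asked for, a point or a joint stands for the part that bears it (a point fixed in the world has none). Each returns a list of dicts, best first, with "score" (0 to 1); they miss things now and then, are a little off and sometimes report something else, mostly with a low value. They report only what shows in the picture. A call takes as long as a camera call.
- silhouettes(picture, name): "mask" (420x560 bool, what is visible of it).
- spot_point(picture, name): "centre" ([x, y, z] in mm, in the coordinates of the camera as it stood for that picture, good to about 4 mm: a listed point, or the origin of a listed thing).
The state is a dict: "time": time; "joint_positions": joint angles; "qvel": joint speeds; "joint_efforts": joint torques, N m; "tool_pos": TCP position; "orientation": TCP orientation; "force": force on the tool from outside, world axes, zero at the start; "wrist_torque": the same for the moment, N m; "gripper_width": opening from 0.0 (shut) to 1.0 (fully open); "finger_force": force on a finger pad.
Only numpy, scipy, OpenCV 4.12 (cv2) and the standard library are available. Lean on these libraries where they do the work, as an engineer would, in place of code of your own. Each camera call takes 0.05 s, during which the arm holds its last target. There are 200 camera calls.

## Working session

There is one attempt and no reset: what is moved stays moved. The work goes in short steps, Python scripts to look and compute and a tool call to move; the robot and the scene stay as the last step left them, time stands still between calls to the robot, and variables do not carry over. Pictures are saved under pics/ and viewed, at most 14 in all, crops included, and the job is handed in when it is done.

Besides the shell and the picture viewer there is one more tool, called after "Request:" as name(argument=value, ...), one argument or row to a line, values as JSON. carry_out: Moves the arm, as the interface text tells. Shift numbers are shares of 750 mm and turn numbers shares of 30 degrees, none past 1 either way. Its arguments: {"type":"object","properties":{"rows":{"type":"array"}},"required":["rows"]}

```bash
mkdir -p pics
cat > h.py <<'E'
from plant import *
import numpy as np, cv2
from scipy.spatial.transform import Rotation as Rot
def world(p,c): return np.array(p['R']).T@(np.array(c)-np.array(p['t']))
def save(p,n): cv2.imwrite('pics/'+n+'.png',p['img'][:,:,::-1])
def pix(p,X):
    c=np.array(p['R'])@np.array(X)+p['t']; u=np.array(p['camera_matrix'])@c; return u[:2]/u[2]
def onplane(p,uv,z):
    d=np.array(p['R']).T@np.linalg.inv(p['camera_matrix'])@np.array([uv[0],uv[1],1.]); o=-np.array(p['R']).T@p['t']
    return o+d*(z-o[2])/d[2]
E
python3 - <<'E'
from h import *
np.set_printoptions(precision=1,suppress=True)
for cam in ("scene","top"):
    p=snapshot(cam); save(p,cam+'0'); print(cam, -np.array(p['R']).T@p['t'])
    for n in ["press","recess","pivot","bar","eyes_short","eyes_short_top","eyes_long","beak","jar","trumpet","clamp"]:
        r=spot_point(p,n)
        print(n,[(round(d['score'],2),world(p,d['centre'])) for d in r[:2]])
print(sense())
E
```

```text
scene [1320.1   91.8 1043.9]
press [(0.62, array([566.9, -51.5,   2.2]))]
recess [(0.66, array([567.6, -47.8,  49.2])), (0.52, array([600.9, 347. ,  -0.9]))]
pivot [(0.78, array([670.9, -55.6,  77. ]))]
bar [(0.74, array([668.5, -62.4, 248. ]))]
eyes_short [(0.6, array([ 441.9, -329.1,    4. ]))]
eyes_short_top [(0.51, array([ 450.3, -327.5,   24. ]))]
eyes_long [(0.95, array([ 597. , -338. ,    1.6]))]
beak [(0.54, array([603. , 346.1,  -3.2]))]
jar [(0.92, array([424. , 347.1,   0.1]))]
trumpet [(0.62, array([502.2,  56.8,   1.1]))]
clamp [(0.58, array([ 488.2, -148. ,    4.1]))]
top [ 399.6   -8.3 1337.8]
press [(0.78, array([561.5, -48.6,  -1.7]))]
recess [(0.69, array([563.7, -51.3,  57.7]))]
pivot [(0.82, array([667.9, -57.1,  83.2]))]
bar [(0.9, array([671.7, -60.3, 243.9])), (0.4, array([597.5, 348.6,  -2.5]))]
eyes_short [(0.68, array([ 444.1, -334.3,    0.6]))]
eyes_short_top [(0.7, array([ 444.8, -331.7,   27.1]))]
eyes_long [(0.86, array([ 593.1, -329. ,    3.3]))]
beak [(0.66, array([598.4, 347.2,  -1.4]))]
jar [(0.9, array([422.6, 349.8,  -3.8]))]
trumpet [(0.76, array([497.5,  57.3,   8.4]))]
clamp [(0.84, array([ 487.3, -144.8,   -1.6]))]
{'time': 1.2, 'joint_positions': array([-1.1,  0.2, -0. ,  1.3,  0. ,  1.6]), 'qvel': array([-0., -0., -0., -0.,  0., -0.]), 'joint_efforts': array([ -0. , -53.9,  34.7,   0. ,  -0. ,  -0. ]), 'tool_pos': array([ 227.3, -473.2,  231.3]), 'orientation': array([-3.1, -0.7, -0. ]), 'force': array([ 0.5,  0.5, -0.3]), 'wrist_torque': array([-0., -0., -0.]), 'finger_force': 0.0, 'gripper_width': 1.0016908304208925}
```

Run:
```python
from h import *
np.set_printoptions(precision=2,suppress=True)
p=snapshot("top")
for n in ["eyes_short","eyes_long","press","trumpet","clamp","bar"]:
    r=silhouettes(p,n)
    if r:
        m=r[0]['mask'].astype('uint8'); c=max(cv2.findContours(m,0,2)[0],key=cv2.contourArea)
        z={"eyes_short":24,"eyes_long":24,"trumpet":150}.get(n,12)
        b=cv2.boxPoints(cv2.minAreaRect(c)); print(n,r[0]['score'],[onplane(p,q,z)[:2] for q in b])
I=cv2.resize(p['img'][:,:,::-1],None,fx=3,fy=3,interpolation=cv2.INTER_CUBIC)
u=pix(p,[540,-200,50]);print(u, pix(p,[445,-331,24]))
x,y=(u*3).astype(int); x0=max(0,x-400);y0=max(0,y-300)
cv2.imwrite('pics/topc.png',I[y0:y0+600,x0:x0+800]);print(x0,y0)
print(sense()['orientation'])
```

```text
eyes_short 0.57 [array([ 457.18, -294.99]), array([ 477.16, -311.03]), array([ 435.09, -363.81]), array([ 415.28, -347.75])]
eyes_long 0.73 [array([ 561.55, -296.72]), array([ 635.68, -351.94]), array([ 622.88, -368.79]), array([ 548.94, -313.55])]
trumpet 0.92 [array([479.03, 110.81]), array([542. ,  82.3]), array([505.47,   3.82]), array([443.05,  32.66])]
clamp 0.71 [array([466.21,   7.43]), array([762.72, -18.44]), array([ 752.98, -122.1 ]), array([457.44, -93.45])]
bar 0.55 [array([742.2 , -16.65]), array([ 739.98, -127.47]), array([ 671.74, -125.57]), array([673.82, -15.46])]
[363.15 206.98] [416.07 245.38]
689 320
[-3.06 -0.7  -0.  ]
```

View pics/topc.png

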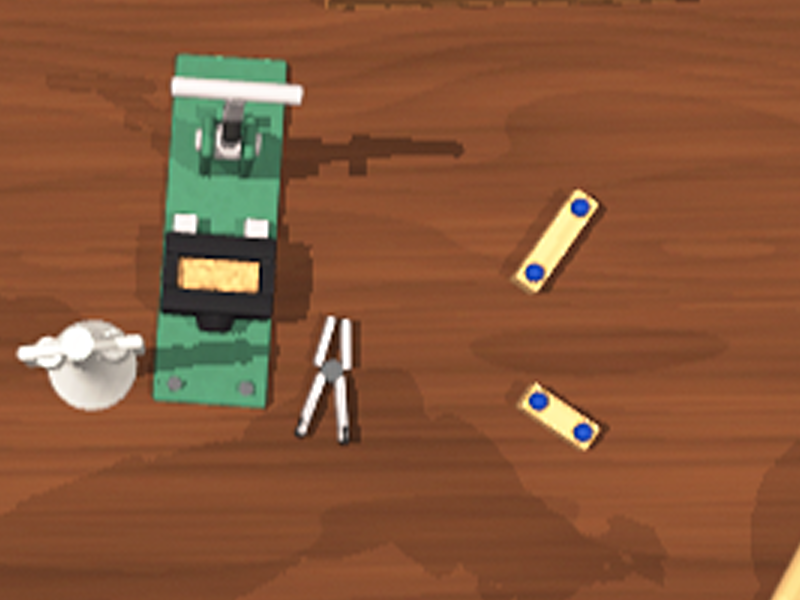

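View pics/scene0.png

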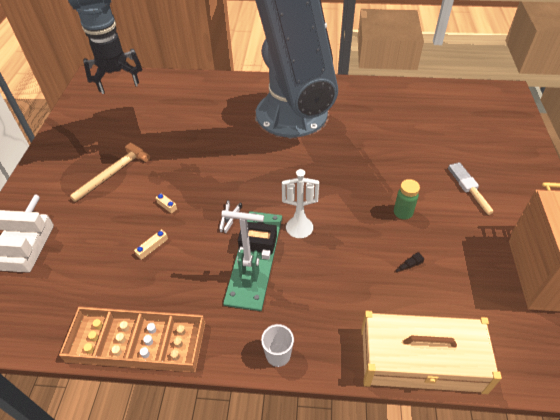

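Top view: the recess (cork) is at crop pixel (218,272), with the press yawed a few degrees clockwise. The trumpet is to the left at (90,365) and the clamp to the right. The short eye pair has its beads at (538,401) and (583,433), and the long pair is above it. The scene view agrees. Next I move above the short pair.

```bash
cat >> h.py <<'E'
def axes():
    s=sense(); return s,Rot.from_rotvec(s['orientation']).as_matrix()
def plan(tgt,ydeg,pos=None):
    """print shift (tool axes, total share) and roll (total share) from the measured pose"""
    s,M=axes(); p=np.array(s['tool_pos']) if pos is None else pos
    d=M.T@(np.array(tgt)-p)/750
    a=np.degrees(np.arctan2(M[1,1],M[0,1])); r=-((ydeg-a+90)%180-90)/30
    print('t',round(s['time'],2),'pos',np.round(p,1),'yaw_y',round(a,2),'tilt',np.round(M[:,2],3),'shift',np.round(d,4),'roll',round(r,3),'w',round(s['gripper_width'],3),'F',np.round(s['force'],1))
E
python3 - <<'E'
from h import *
plan([446,-331,160],-37)
E
```

```text
t 1.55 pos [ 227.3 -473.2  231.3] yaw_y -64.34 tilt [-0.  0. -1.] shift [ 0.345  -0.0446  0.095 ] roll -0.911 w 1.003 F [-0.7  0.3  0.8]
```

Request:
carry_out(
  rows=[
    [1,0.0493,-0.0064,0.0136,0],
    [1,0.0493,-0.0064,0.0136,0],
    [1,0.0493,-0.0064,0.0136,0],
    [1,0.0493,-0.0064,0.0136,0],
    [1,0.0493,-0.0064,0.0136,0],
    [1,0.0493,-0.0064,0.0136,0],
    [1,0.0493,-0.0064,0.0136,0],
    [1,0,0,0,-0.28],
    [1,0,0,0,-0.28],
    [1,0,0,0,-0.28],
  ],
)

```text
time: 2.55
tool_pos: [446.4, -330.4, 159.6]
orientation: [-2.832, -1.359, 0.0]
force: [-0.1, -0.1, 0.3]
gripper_width: 0.999
finger_force: 0.0
```

```bash
cat >> h.py <<'E'
def undist(p,pts,z):
    """fisheye pixels -> world on plane z"""
    K=np.array(p['camera_matrix']); q=(np.array(pts,float)-K[:2,2])/[K[0,0],K[1,1]]
    th=np.linalg.norm(q,axis=1,keepdims=True)+1e-12; d=np.hstack([np.sin(th)*q/th,np.cos(th)])
    R=np.array(p['R']); o=-R.T@p['t']; w=d@R; return o+w*((z-o[2])/w[:,2:])
def beads(p):
    hsv=cv2.cvtColor(p['img'],cv2.COLOR_RGB2HSV); m=cv2.inRange(hsv,(105,120,60),(130,255,255))
    n,_,st,c=cv2.connectedComponentsWithStats(m); return [(st[i,4],c[i]) for i in range(1,n) if st[i,4]>15]
def box(p,name,z):
    r=silhouettes(p,name)
    for d in r[:2]:
        c=max(cv2.findContours(d['mask'].astype('uint8'),0,2)[0],key=cv2.contourArea)[:,0]
        w=undist(p,c,z)[:,:2].astype('float32'); (x,y),(a,b),_=cv2.minAreaRect(w); B=cv2.boxPoints(cv2.minAreaRect(w))
        e=B[1]-B[0] if np.linalg.norm(B[1]-B[0])>np.linalg.norm(B[2]-B[1]) else B[2]-B[1]
        print(name,round(d['score'],2),'ctr',round(x,1),round(y,1),'size',round(a,1),round(b,1),'long axis',np.round(np.degrees(np.arctan2(e[1],e[0]))%180,1))
E
python3 - <<'E'
from h import *
np.set_printoptions(precision=1,suppress=True)
plan([446,-331,160],-37)
p=snapshot("wrist"); save(p,'w1')
for a,c in beads(p): print(a,c,undist(p,[c],28)[0])
box(p,"eyes_short",24)
for n in ("eyes_short_top","eyes_short"):
    print(n,[(d['score'],world(p,d['centre'])) for d in spot_point(p,n)[:2]])
E
```

```text
t 2.55 pos [ 446.4 -330.4  159.6] yaw_y -38.74 tilt [-0.  0. -1.] shift [-0.  0. -0.] roll -0.058 w 0.999 F [-0.1 -0.1  0.3]
239 [379.9  98.6] [ 565.9 -314.4   28. ]
196 [448.5 102.7] [ 619.9 -355.    28. ]
248 [281.8 171.7] [ 459.6 -312.5   28. ]
223 [284.2 220.3] [ 433.9 -347.8   28. ]
eyes_short 0.72 ctr 447.2 -329.5 size 65.9 22.9 long axis 54.5
eyes_short_top [(0.84, array([ 449.1, -330.4,   22.3]))]
eyes_short [(0.66, array([ 444.8, -329.5,   -1.5]))]
```

View pics/w1.png

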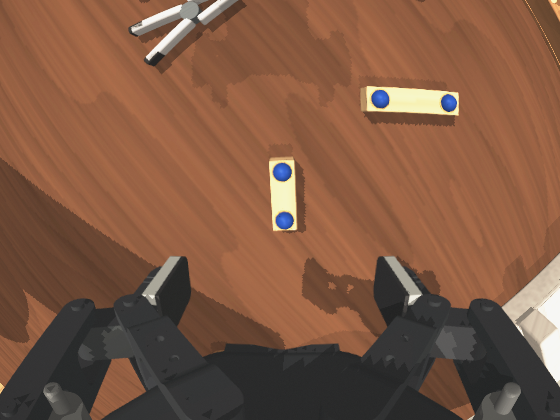

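The wrist view shows the short pair centred between the open fingers (beads at (282,172) and (284,220)) at world (446.8,-330.2), long axis 54°. I descend and grip the upper half of the block.

Request:
carry_out(
  rows=[
    [1,0,0,0.04,-0.09],
    [1,0,0,0.04,0],
    [1,0,0,0.04,0],
    [1,0,0,0.04,0],
    [1,0,0,0.02,0],
    [1,0,0,0.0162,0],
    [-1,0,0,0,0],
    [-1,0,0,0,0],
    [-1,0,0,0,0],
    [-1,0,0,0,0],
  ],
)

```text
time: 3.75
tool_pos: [446.6, -331.3, 13.7]
orientation: [2.804, 1.414, 0.001]
force: [0.4, 1.2, -0.1]
gripper_width: 0.33
finger_force: 0.0
```

Request:
carry_out(
  rows=[
    [-1,0,0,0,0],
    [-1,0,0,0,0],
    [-1,0,0,-0.02,0],
    [-1,0,0,-0.04,0],
    [-1,0,0,-0.06,0],
    [-1,0,0,-0.06,0],
    [-1,0,0,-0.04,0],
  ],
)

```text
time: 4.45
tool_pos: [446.7, -331.2, 181.4]
orientation: [2.802, 1.414, 0.003]
force: [0.4, -0.4, -0.7]
gripper_width: 0.237
finger_force: 58.9
```

Run:
```python
from h import *
np.set_printoptions(precision=1,suppress=True)
plan([500,-150,190],-4.5)
p=snapshot("wrist"); save(p,'w2'); s,M=axes()
for n in ("eyes_short_top","eyes_short"):
    print(n,[(d['score'],M.T@(world(p,d['centre'])-s['tool_pos'])) for d in spot_point(p,n)[:2]])
for a,c in beads(p): print(a,c,M.T@(undist(p,[c],s['tool_pos'][2]+15.5)[0]-s['tool_pos']))
```

```text
t 4.45 pos [ 446.7 -331.2  181.4] yaw_y -36.45 tilt [ 0. -0. -1.] shift [ 0.2 -0.1 -0. ] roll -1.065 w 0.237 F [ 0.4 -0.4 -0.7]
eyes_short_top [(0.79, array([ 1.6,  2.7, -5. ])), (0.22, array([ 0. , -4.2, 19.3]))]
eyes_short [(0.87, array([ 1.7, -6.6, 18.1]))]
206 [375.  102.8] [ 75.   33.4 -15.2]
171 [439.4 108.8] [ 74.8  61.6 -14.9]
1070 [281.8 227.2] [ 25.   -2.5 -15.5]
777 [281.7 313.3] [-16.6  -2.6 -15.5]
```

Run:
```python
from h import *
np.set_printoptions(precision=3,suppress=True)
s,M=axes(); p=snapshot("wrist"); print(s['joint_positions'], 'cam in tool',M.T@(-np.array(p['R']).T@p['t']-s['tool_pos']),p['camera_matrix'])
plan([566,-170,190],-4.5)
plan([566,-50,190],-4.5)
```

```text
[-0.638  0.31  -0.046  1.21   0.     1.569] cam in tool [  68.243   -0.733 -143.296] [[325.192   0.    281.727]
 [  0.    325.192 206.641]
 [  0.      0.      1.   ]]
t 4.65 pos [ 446.3 -331.   178.4] yaw_y -36.45 tilt [ 0.001 -0.001 -1.   ] shift [ 0.268  0.001 -0.015] roll -1.065 w 0.241 F [-1.2  0.5 -1.1]
t 4.65 pos [ 446.3 -331.   178.4] yaw_y -36.45 tilt [ 0.001 -0.001 -1.   ] shift [ 0.396 -0.094 -0.016] roll -1.065 w 0.241 F [-1.2  0.5 -1.1]
```

Request:
carry_out(
  rows=[
    [-1,0.0408,-0.0053,-0.002,0],
    [-1,0.0408,-0.0053,-0.002,0],
    [-1,0.0408,-0.0053,-0.002,0],
    [-1,0.0408,-0.0053,-0.002,0],
    [-1,0.0408,-0.0053,-0.002,0],
    [-1,0.0408,-0.0053,-0.002,0],
    [-1,0.0408,-0.0053,-0.002,-0.266],
    [-1,0.0408,-0.0053,-0.002,-0.266],
    [-1,0,0,0,-0.266],
    [-1,0,0,0,-0.266],
  ],
)

```text
time: 5.65
tool_pos: [561.5, -111.9, 187.8]
orientation: [-2.297, -2.139, 0.003]
force: [-0.9, 0.8, -0.6]
gripper_width: 0.24
finger_force: 58.9
```

Run:
```python
from h import *
np.set_printoptions(precision=1,suppress=True)
plan([566,-50,120],-4.5)
p=snapshot("wrist"); save(p,'w3'); s,M=axes()
for n in ("recess","bar","pivot","press","trumpet"):
    print(n,[(round(d['score'],2),world(p,d['centre'])) for d in spot_point(p,n)[:2]])
hsv=cv2.cvtColor(p['img'],cv2.COLOR_RGB2HSV)
print([(a,c) for a,c in beads(p)])
box(p,"press",56)
```

```text
t 5.65 pos [ 561.5 -111.9  187.8] yaw_y -4.09 tilt [-0.  0. -1.] shift [0.1 0.  0.1] roll 0.014 w 0.24 F [-0.9  0.8 -0.6]
recess [(0.92, array([563.5, -50.2,  58.6]))]
bar [(0.67, array([494.7,  55.2,  -0. ]))]
pivot [(0.81, array([669.2, -59.7,  75.2]))]
press [(0.78, array([565.1, -49.9,   3.2]))]
trumpet [(0.66, array([491.9,  56.7,  -1.1]))]
[(np.int32(1071), array([281.8, 227.3])), (np.int32(779), array([281.7, 313.3]))]
press 0.74 ctr 679.3 -61.2 size 91.9 407.2 long axis 174.4
press 0.34 ctr 566.4 -49.8 size 62.5 23.9 long axis 84.7
```

View pics/w3.png

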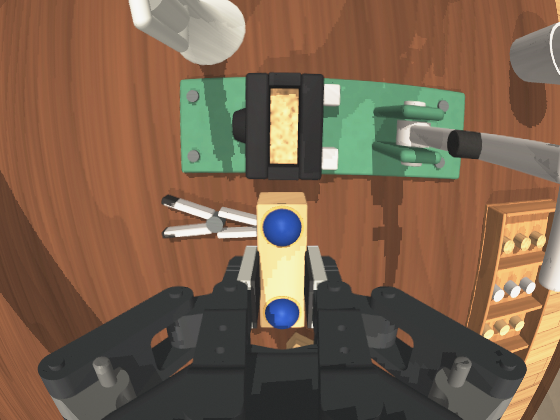

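Run:
```python
from h import *
np.set_printoptions(precision=1,suppress=True)
p=snapshot("wrist"); im=p['img'].astype(int); s,M=axes()
print(-np.array(p['R']).T@p['t'])
def rect(m,z,name):
    c=max(cv2.findContours(m,cv2.RETR_EXTERNAL,cv2.CHAIN_APPROX_NONE)[0],key=cv2.contourArea)[:,0]
    w=undist(p,c,z)[:,:2].astype('float32'); r=cv2.minAreaRect(w); B=cv2.boxPoints(r)
    print(name,r, c.min(0),c.max(0))
roi=np.zeros(im.shape[:2],'uint8'); roi[60:190,228:326]=1
br=((im[...,0]>120)&(im[...,0]>im[...,2]+30)).astype('uint8'); R=np.zeros_like(roi); R[78:172,262:306]=1
rect(br*R,44,'cork@44')
R2=roi.copy()
blk=((im.max(2)<62)).astype('uint8')*R2
blk=cv2.morphologyEx(blk|br*R,cv2.MORPH_CLOSE,np.ones((5,5))); blk=cv2.morphologyEx(blk,cv2.MORPH_OPEN,np.ones((45,45)))
rect(blk,56,'head@56')
# green base plate
g=((im[...,1]>im[...,0]+25)).astype('uint8')
r0=np.zeros_like(g); r0[60:195,170:475]=1; g=cv2.morphologyEx(g*r0,cv2.MORPH_CLOSE,np.ones((9,9)))
c=max(cv2.findContours(g,0,2)[0],key=cv2.contourArea)[:,0]
r=cv2.minAreaRect(undist(p,cv2.convexHull(c)[:,0],12)[:,:2].astype('float32'));print('base@12',r)
for z in (10,12,15.5): 
    b=[M.T@(undist(p,[c],s['tool_pos'][2]+z)[0]-s['tool_pos']) for a,c in beads(p)]
    print(z,b,(b[0]+b[1])/2)
o=((im[...,0]>150)&(im[...,0]>im[...,2]+25)).astype('uint8'); r0=np.zeros_like(o); r0[190:332,245:318]=1
c=np.argwhere((o*r0)[300]>0);print(c.min(),c.max()); c=np.argwhere((o*r0)[215]>0);print(c.min(),c.max())
```

```text
[566.6 -44.9 332.6]
cork@44 ((566.2337646484375, -50.335506439208984), (66.12006378173828, 24.622028350830078), 85.01189422607422) [268  87] [296 161]
head@56 ((573.600341796875, -59.23176574707031), (72.77666473388672, 48.43130111694336), 84.86614227294922) [263  92] [320 176]
base@12 ((681.5895385742188, -60.04644012451172), (94.8940200805664, 156.19265747070312), 84.9072265625)
10 [array([ 22.1,  -0.9, -10. ]), array([-22.6,  -1. , -10. ])] [ -0.2  -1.  -10. ]
12 [array([ 22.8,  -0.9, -12. ]), array([-21.2,  -1. , -12. ])] [  0.8  -1.  -12. ]
15.5 [array([ 24.1,  -0.9, -15.5]), array([-18.8,  -1. , -15.5])] [  2.6  -1.  -15.5]
260 304
256 313
```

Run:
```python
from h import *
np.set_printoptions(precision=4,suppress=True)
p=snapshot("wrist"); s,M=axes()
b=np.mean([undist(p,[c],s['tool_pos'][2]+12)[0] for a,c in beads(p)],0)
d=np.array([566.2,-50.3])-b[:2]; print(s['tool_pos'],b,d,(M.T@np.r_[d,0])/750)
plan([566,-50,85],-5)
```

```text
[ 561.8734 -113.4076  189.5903] [ 560.9981 -112.5678  201.5903] [ 5.2019 62.2678] [0.0833 0.0002 0.    ]
t 6.1 pos [ 561.9 -113.4  189.6] yaw_y -4.63 tilt [-0.  0. -1.] shift [ 0.0847 -0.0013  0.1395] roll 0.012 w 0.236 F [-0.6 -0.1 -0.9]
```

Request:
carry_out(
  rows=[
    [-1,0.028,0,0,0],
    [-1,0.028,0,0,0],
    [-1,0.0273,0,0,0],
    [-1,0,0,0.04,0.02],
    [-1,0,0,0.04,0],
    [-1,0,0,0.035,0],
    [-1,0,0,0.017,0],
    [-1,0,0,0,0],
  ],
)

```text
time: 6.9
tool_pos: [565.8, -50.9, 89.3]
orientation: [-2.318, -2.118, 0.003]
force: [-0.0, 0.1, -0.6]
gripper_width: 0.239
finger_force: 58.9
```

Run:
```python
from h import *
np.set_printoptions(precision=1,suppress=True)
plan([566.2,-50.3,57],-5)
p=snapshot("wrist"); save(p,'w4'); s,M=axes()
for a,c in beads(p): print(a,c,undist(p,[c],s['tool_pos'][2]+12)[0])
cv2.imwrite('pics/w4c.png',cv2.resize(p['img'][130:350,170:420,::-1],None,fx=2.6,fy=2.6,interpolation=cv2.INTER_CUBIC))
t=snapshot("top")
for n in ("eyes_short_top","recess"): print(n,[(round(d['score'],2),world(t,d['centre'])) for d in spot_point(t,n)[:1]])
```

```text
t 6.9 pos [565.8 -50.9  89.3] yaw_y -5.17 tilt [-0.  0. -1.] shift [0. 0. 0.] roll -0.006 w 0.239 F [-0.   0.1 -0.6]
1066 [281.8 227.2] [567.1 -27.7 102.7]
777 [281.6 313.3] [563.1 -71.2 102.7]
eyes_short_top []
recess []
```

View pics/w4c.png

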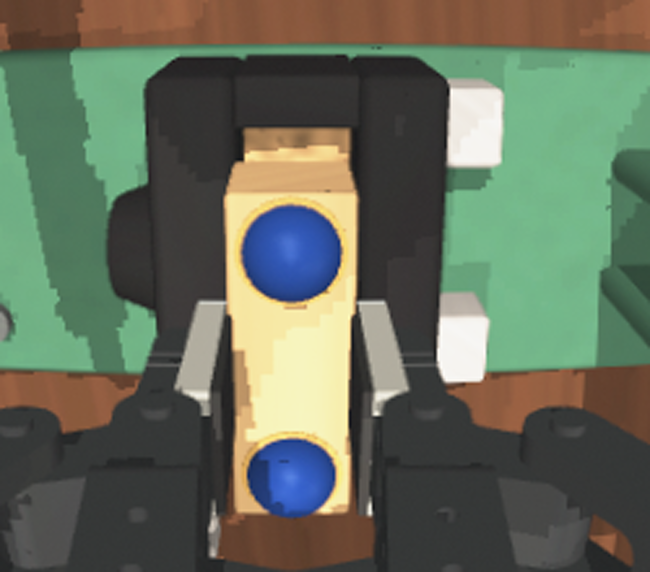

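The crop shows the block above the recess, parallel to it. The recess (columns 240–355) sits about 6 crop pixels to the right of the block centre (291), so roughly 1.3 mm towards +tool y. Next I check the lengthwise position.

Run:
```python
from h import *
np.set_printoptions(precision=1,suppress=True)
p=snapshot("wrist"); s,M=axes()
f=lambda u,v,z: M.T@(undist(p,[[u/2.6+170,v/2.6+130]],z)[0]-s['tool_pos'])
for u,v,z in [(240,128,56),(355,128,56),(147,80,56),(447,80,56),(297,57,56),(297,75,56)]: print(u,v,f(u,v,z))
for z in (9,12): print([M.T@(undist(p,[c],s['tool_pos'][2]+z)[0]-s['tool_pos']) for a,c in beads(p)])
zb=s['tool_pos'][2]
print('block top front edge',f(290,196,zb+11),'bottom front edge',f(290,165,zb-13), s['tool_pos'])
```

```text
240 128 [ 34.4 -11.7  36.1]
355 128 [34.4 13.2 36.2]
147 80 [ 45.1 -31.7  36.1]
447 80 [45.1 33.  36.2]
297 57 [49.8  0.6 36.1]
297 75 [45.9  0.6 36.1]
[array([21.7, -0.8, -9. ]), array([-23.4,  -0.9,  -9. ])]
[array([ 22.8,  -0.8, -12. ]), array([-21.4,  -0.9, -12. ])]
block top front edge [ 32.1  -0.9 -11. ] bottom front edge [31.6 -0.9 13. ] [567.9 -51.1  92.1]
```

Request:
carry_out(
  rows=[
    [-1,0,0.002,0.01,0],
    [-1,0,0,0.01,0],
    [-1,0,0,0.005,0],
    [-1,0,0,0.005,0],
    [-1,0,0,0.004,0],
    [-1,0,0,0.003,0],
    [-1,0,0,0.003,0],
    [-1,0,0,0,0],
  ],
)

```text
time: 7.95
tool_pos: [568.3, -51.0, 60.5]
orientation: [-2.318, -2.12, 0.0]
force: [0.2, -0.7, -0.1]
gripper_width: 0.235
finger_force: 58.9
```

Run:
```python
from h import *
np.set_printoptions(precision=1,suppress=True)
plan([566.2,-50.3,58],-5)
p=snapshot("wrist"); s,M=axes()
for a,c in beads(p): print(a,c,undist(p,[c],s['tool_pos'][2]+12)[0])
cv2.imwrite('pics/w5c.png',cv2.resize(p['img'][130:350,170:420,::-1],None,fx=2.6,fy=2.6,interpolation=cv2.INTER_CUBIC))
```

```text
t 7.95 pos [568.3 -51.   60.5] yaw_y -5.12 tilt [-0.  0. -1.] shift [ 0. -0.  0.] roll -0.004 w 0.235 F [ 0.2 -0.7 -0.1]
1072 [281.8 227.3] [569.5 -28.2  72.7]
781 [281.6 313.4] [565.4 -72.1  72.7]
```

View pics/w5c.png

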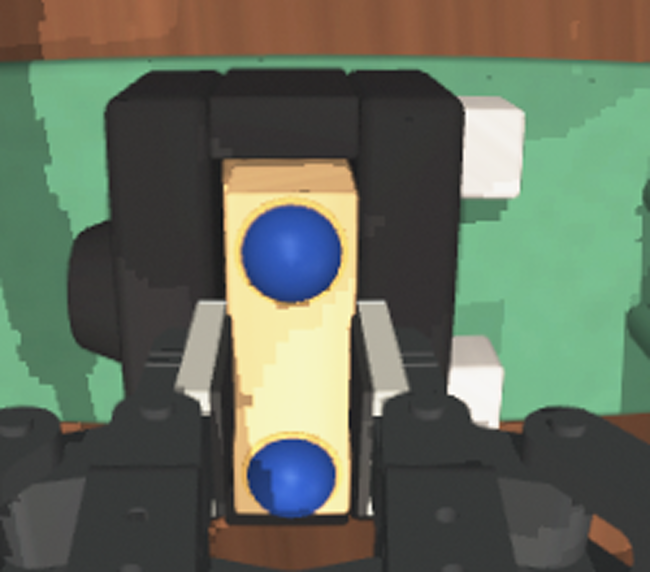

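The block is inside the recess with no contact force; it sits about 1 mm too far towards +x (mouth columns 210–358, block centred at 290). I nudge it back, lower it and release.

Request:
carry_out(
  rows=[
    [-1,0,-0.0012,0,0],
    [-1,0,0,0.002,0],
    [-1,0,0,0.0015,0],
    [-1,0,0,0,0],
    [-0.4,0,0,0,0],
    [-0.2,0,0,0,0],
    [0,0,0,0,0],
    [0,0,0,0,0],
  ],
)

```text
time: 8.8
tool_pos: [567.6, -51.0, 58.2]
orientation: [2.318, 2.12, 0.0]
force: [-0.0, -0.6, 0.2]
gripper_width: 0.504
finger_force: 0.0
```

Request:
carry_out(
  rows=[
    [0,0,0,-0.01,0],
    [0,0,0,-0.03,0],
    [0,0,0,-0.05,0],
    [0,0,0,-0.05,0],
  ],
)

```text
time: 9.2
tool_pos: [567.0, -51.0, 164.5]
orientation: [-2.318, -2.119, 0.001]
force: [1.0, -0.7, 0.4]
gripper_width: 0.5
finger_force: 0.0
```

Run:
```python
from h import *
np.set_printoptions(precision=1,suppress=True)
plan([566.2,-50.3,58],-5)
p=snapshot("wrist")
for a,c in beads(p): print(a,c,undist(p,[c],71)[0])
for n in ("bar","pivot","eyes_short_top","trumpet"): print(n,[(round(d['score'],2),world(p,d['centre'])) for d in spot_point(p,n)[:1]])
cv2.imwrite('pics/w6.png',p['img'][:,:,::-1])
```

```text
t 9.2 pos [567.  -51.  164.5] yaw_y -5.13 tilt [-0.  0. -1.] shift [ 0.  -0.   0.1] roll -0.004 w 0.5 F [ 1.  -0.7  0.4]
343 [282.4 179.7] [568.7 -27.9  71. ]
300 [282.6 235.1] [564.9 -71.4  71. ]
bar []
pivot [(0.71, array([668.8, -60.5,  77.1]))]
eyes_short_top [(0.72, array([570.4, -54. ,  71.1]))]
trumpet [(0.86, array([494.8,  55.9,   3.2]))]
```

View pics/w6.png

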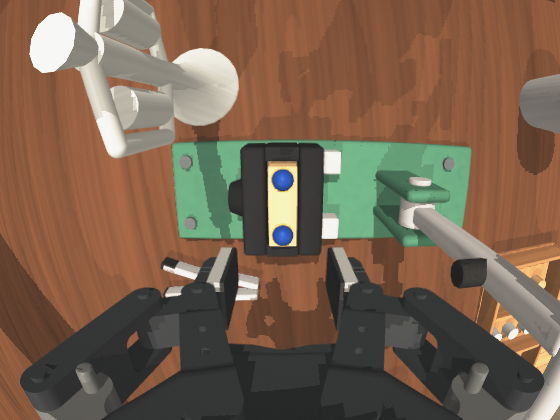

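The eye pair sits centred in the recess, released, with beads at (282,180) and (283,235). I now rise and flip the tool half a turn, so the wrist camera ends up on the side away from the trumpet.

Request:
carry_out(
  rows=[
    [0,0,0,-0.05,0],
    [0,0,0,-0.05,0],
    [0,0,0,-0.05,-0.28],
    [0,0,0,-0.05,-0.28],
    [0,0,0,-0.02,-0.28],
  ],
)

```text
time: 9.95
tool_pos: [567.9, -51.0, 330.4]
orientation: [1.791, 2.579, 0.002]
force: [0.7, -0.1, -0.6]
gripper_width: 0.5
finger_force: 0.0
```

Run:
```python
from h import *
plan([669.3,-86.1,330],-5); print(sense()['joint_positions'])
```

```text
t 9.95 pos [567.9 -51.  330.4] yaw_y 20.42 tilt [ 0.002 -0.    -1.   ] shift [-0.091   0.1104  0.0008] roll 0.847 w 0.5 F [ 0.7 -0.1 -0.6]
[-8.96462823e-02  3.08662150e-01  3.35271340e-01  1.59540665e+00
  8.83444936e-05  1.12470515e+00]
```

Request:
carry_out(
  rows=[
    [0,0,0,0,-0.28],
    [0,0,0,0,-0.28],
    [0,0,0,0,-0.28],
    [0,0,0,0,-0.28],
    [0,0,0,0,-0.28],
    [0,0,0,0,-0.28],
    [0,0,0,0,-0.28],
    [0,0,0,0,-0.28],
    [0,0,0,0,-0.28],
  ],
)

```text
time: 10.85
tool_pos: [567.2, -51.0, 326.6]
orientation: [0.165, -3.134, -0.001]
force: [0.5, -0.3, -0.3]
gripper_width: 0.495
finger_force: 0.0
```

Request:
carry_out(
  rows=[
    [0,0,0,0,-0.28],
    [0,0,0,0,-0.28],
    [0,0,0,0,-0.28],
    [0,0,0,0,-0.28],
    [0,0,0,0,-0.28],
    [0,0,0,0,-0.28],
    [0,0,0,0,-0.28],
    [0,0,0,0,-0.28],
    [0,0,0,0,-0.11],
    [0,0,0,0,0],
  ],
)

```text
time: 11.85
tool_pos: [567.2, -51.0, 326.8]
orientation: [1.938, -2.471, -0.003]
force: [-0.3, 1.0, 0.5]
gripper_width: 0.496
finger_force: 0.0
```

Run:
```python
from h import *
np.set_printoptions(precision=1,suppress=True)
plan([669.3,-86.1,330],-5); print(sense()['joint_positions'])
for cam in ("wrist","top","scene"):
    p=snapshot(cam); save(p,'f_'+cam)
    for n in ("bar","pivot"): print(cam,n,[(round(d['score'],2),world(p,d['centre'])) for d in spot_point(p,n)[:1]])
```

```text
t 11.85 pos [567.2 -51.  326.8] yaw_y 166.22 tilt [-0.  0. -1.] shift [ 0.  -0.1 -0. ] roll -0.293 w 0.496 F [-0.3  1.   0.5]
[-0.1  0.3  0.3  1.6  0.  -1.4]
wrist bar [(0.63, array([666. , -56.5, 248.8]))]
wrist pivot [(0.94, array([671.1, -56.6,  74.6]))]
top bar []
top pivot []
scene bar [(0.55, array([666.7, -60.3, 248.7]))]
scene pivot [(0.86, array([671.1, -56.9,  78.7]))]
```

View pics/f_wrist.png

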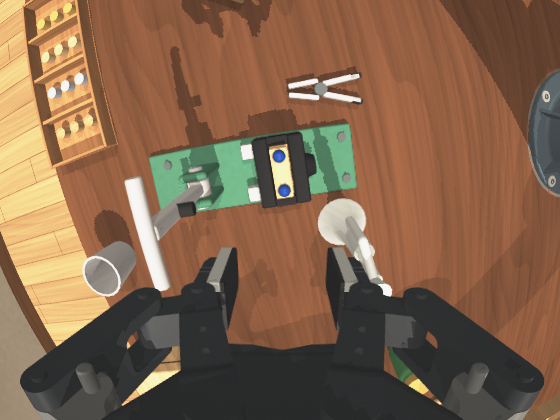

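The wrist view shows the white cross bar from (133,180) to (163,290), the eyes still seated, and the trumpet on the far side of the camera. I work out where to grip the bar.

Run:
```python
from h import *
np.set_printoptions(precision=3,suppress=True)
p=snapshot("wrist"); print(undist(p,[[133,180],[163,290]],250))
s,M=axes(); print(M.T@(np.array([667.5,-85.5,326])-np.array([567.2,-51,326]))/750)
plan([668.3,-85.5,228],-5)
```

```text
[[ 667.869 -103.352  250.   ]
 [ 677.264  -10.961  250.   ]]
[ 0.013 -0.141  0.   ]
t 12.35 pos [567.5 -51.  328.2] yaw_y 166.16 tilt [ 0.  0. -1.] shift [ 0.013 -0.141  0.134] roll -0.295 w 0.499 F [-0.6 -0.   0.2]
```

Request:
carry_out(
  rows=[
    [0,0.0045,-0.048,0,0],
    [0,0.0045,-0.048,0,0],
    [0,0.0045,-0.047,0,0],
    [0,0,0,0,-0.15],
    [0,0,0,0,-0.143],
    [0,0,0,0,0],
  ],
)

```text
time: 12.95
tool_pos: [669.5, -86.6, 327.5]
orientation: [2.122, -2.316, -0.001]
force: [-0.3, -0.0, -0.4]
gripper_width: 0.499
finger_force: 0.0
```

Run:
```python
from h import *
np.set_printoptions(precision=1,suppress=True)
plan([669,-85,228],-5)
p=snapshot("wrist"); save(p,'w8')
for n in ("bar",): print(n,[(round(d['score'],2),world(p,d['centre'])) for d in spot_point(p,n)[:1]])
```

```text
t 12.95 pos [669.5 -86.6 327.5] yaw_y 175.01 tilt [-0.  0. -1.] shift [-0.   0.   0.1] roll 0.0 w 0.499 F [-0.3 -0.  -0.4]
bar [(0.72, array([670.1, -63.3, 247.5]))]
```

View pics/w8.png

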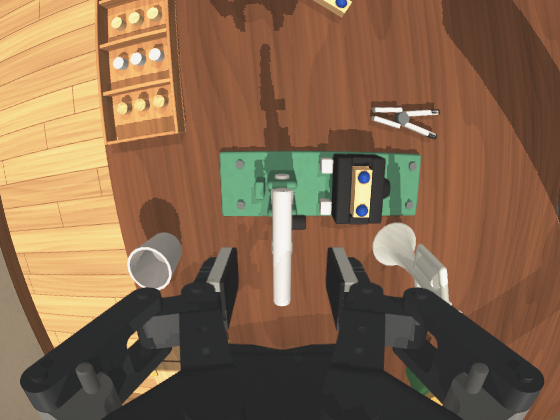

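The bar runs straight down column 282, centred between the fingers. I descend and grip its free -y side.

Request:
carry_out(
  rows=[
    [0,0,0,0.04,0],
    [0,0,0,0.04,0],
    [0,0,0,0.03,0],
    [0,0,0,0.022,0],
    [-1,0,0,0,0],
    [-1,0,0,0,0],
    [-1,0,0,0,0],
    [-1,0,0,0,0],
  ],
)

```text
time: 13.85
tool_pos: [669.6, -86.4, 230.2]
orientation: [-2.121, 2.316, -0.001]
force: [-0.7, 0.4, -0.1]
gripper_width: 0.142
finger_force: 58.7
```

Run:
```python
from h import *
plan([669,-85,228],-5); print(sense()['finger_force'],sense()['wrist_torque'])
p=snapshot("scene")
print([(round(d['score'],2),world(p,d['centre'])) for d in spot_point(p,'bar')[:1]])
# arc shifts: tool y ~ -press x, tool z down ; 16 steps
L=170; 
for N in (20,40):
    a=np.linspace(0,np.pi/2,N+1); X=-L*np.sin(a); Z=L*np.cos(a)
    print(N,np.round(np.c_[-np.diff(X)/750,-np.diff(Z)/750],4).tolist())
```

```text
t 13.85 pos [669.6 -86.4 230.2] yaw_y 174.95 tilt [ 0.001  0.    -1.   ] shift [-0.0018  0.0009  0.0029] roll -0.002 w 0.142 F [-0.7  0.4 -0.1]
58.720166087150574 [ 0.11973133  0.10512929 -0.02405101]
[(0.88, array([667.65434508, -59.9400496 , 251.48401629]))]
20 [[0.0178, 0.0007], [0.0177, 0.0021], [0.0175, 0.0035], [0.0171, 0.0048], [0.0167, 0.0062], [0.0162, 0.0075], [0.0155, 0.0087], [0.0148, 0.0099], [0.014, 0.011], [0.0131, 0.0121], [0.0121, 0.0131], [0.011, 0.014], [0.0099, 0.0148], [0.0087, 0.0155], [0.0075, 0.0162], [0.0062, 0.0167], [0.0048, 0.0171], [0.0035, 0.0175], [0.0021, 0.0177], [0.0007, 0.0178]]
40 [[0.0089, 0.0002], [0.0089, 0.0005], [0.0089, 0.0009], [0.0088, 0.0012], [0.0088, 0.0016], [0.0087, 0.0019], [0.0086, 0.0022], [0.0085, 0.0026], [0.0084, 0.0029], [0.0083, 0.0032], [0.0082, 0.0036], [0.008, 0.0039], [0.0078, 0.0042], [0.0077, 0.0045], [0.0075, 0.0048], [0.0073, 0.0051], [0.0071, 0.0054], [0.0069, 0.0056], [0.0067, 0.0059], [0.0064, 0.0062], [0.0062, 0.0064], [0.0059, 0.0067], [0.0056, 0.0069], [0.0054, 0.0071], [0.0051, 0.0073], [0.0048, 0.0075], [0.0045, 0.0077], [0.0042, 0.0078], [0.0039, 0.008], [0.0036, 0.0082], [0.0032, 0.0083], [0.0029, 0.0084], [0.0026, 0.0085], [0.0022, 0.0086], [0.0019, 0.0087], [0.0016, 0.0088], [0.0012, 0.0088], [0.0009, 0.0089], [0.0005, 0.0089], [0.0002, 0.0089]]
```

Request:
carry_out(
  rows=[
    [-1,0,0.0178,0.0007,0],
    [-1,0,0.0177,0.0021,0],
    [-1,0,0.0175,0.0035,0],
    [-1,0,0.0171,0.0048,0],
    [-1,0,0.0167,0.0062,0],
  ],
)

```text
time: 14.45
tool_pos: [606.5, -81.0, 218.2]
orientation: [-2.119, 2.313, -0.008]
force: [4.6, -0.8, 3.6]
gripper_width: 0.14
finger_force: 61.9
```

Request:
carry_out(
  rows=[
    [-1,0,0.0162,0.0075,0],
    [-1,0,0.0155,0.0087,0],
    [-1,0,0.0148,0.0099,0],
    [-1,0,0.014,0.011,0],
    [-1,0,0.0131,0.0121,0],
  ],
)

```text
time: 14.95
tool_pos: [551.9, -76.3, 181.1]
orientation: [-2.118, 2.314, -0.009]
force: [11.7, -0.4, -2.4]
gripper_width: 0.138
finger_force: 64.0
```

Request:
carry_out(
  rows=[
    [-1,0,0.0121,0.0131,0],
    [-1,0,0.011,0.014,0],
    [-1,0,0.0099,0.0148,0],
    [-1,0,0.0087,0.0155,0],
    [-1,0,0.0075,0.0162,0],
  ],
)

```text
time: 15.45
tool_pos: [514.5, -73.1, 125.7]
orientation: [-2.119, 2.315, -0.007]
force: [3.1, -0.7, 7.1]
gripper_width: 0.139
finger_force: 67.1
```

Run:
```python
from h import *
plan([501,-71,60],-5); print(sense()['finger_force'],sense()['wrist_torque'])
```

```text
t 15.45 pos [514.5 -73.1 125.7] yaw_y 174.95 tilt [ 0.005 -0.001 -1.   ] shift [-0.0012  0.0187  0.0875] roll -0.002 w 0.139 F [ 3.1 -0.7  7.1]
67.06894040107727 [-0.24345657 -0.98890531  0.01034538]
```

Request:
carry_out(
  rows=[
    [-1,0,0.0062,0.0167,0],
    [-1,0,0.0048,0.0171,0],
    [-1,0,0.0019,0.0087,0],
    [-1,0,0.0016,0.0088,0],
  ],
)

```text
time: 15.85
tool_pos: [503.0, -72.1, 86.8]
orientation: [-2.12, 2.316, -0.004]
force: [0.3, -0.9, 5.8]
gripper_width: 0.139
finger_force: 69.9
```

Request:
carry_out(
  rows=[
    [-1,0,0.0012,0.0088,0],
    [-1,0,0.0009,0.0089,0],
    [-1,0,0.0005,0.0089,0],
    [-1,0,0.0002,0.0089,0],
    [-1,0,0,0,0],
  ],
)

```text
time: 16.35
tool_pos: [500.2, -71.8, 59.8]
orientation: [-2.121, 2.317, -0.002]
force: [-3.0, -0.9, 8.0]
gripper_width: 0.142
finger_force: 71.2
```

Request:
carry_out(
  rows=[
    [-1,0,0,0.002,0],
    [-1,0,0,0.002,0],
    [-1,0,0,0,0],
  ],
)

```text
time: 16.65
tool_pos: [500.2, -71.8, 57.4]
orientation: [-2.121, 2.316, -0.002]
force: [-5.8, -0.2, 11.7]
gripper_width: 0.14
finger_force: 71.6
```

Run:
```python
from h import *
np.set_printoptions(precision=1,suppress=True)
plan([501,-71,60],-5); print(sense()['finger_force'],sense()['wrist_torque'])
p=snapshot("wrist"); save(p,'w9')
for c in ("scene","top"):
    p=snapshot(c); print([(round(d['score'],2),world(p,d['centre'])) for d in spot_point(p,'bar')[:1]])
```

```text
t 16.65 pos [500.2 -71.8  57.4] yaw_y 174.95 tilt [ 0. -0. -1.] shift [-0. -0. -0.] roll -0.002 w 0.14 F [-5.8 -0.2 11.7]
71.6077709197998 [-0.1  0.5  0. ]
[(0.61, array([500.3, -48.3,  83.2]))]
[]
```

View pics/w9.png

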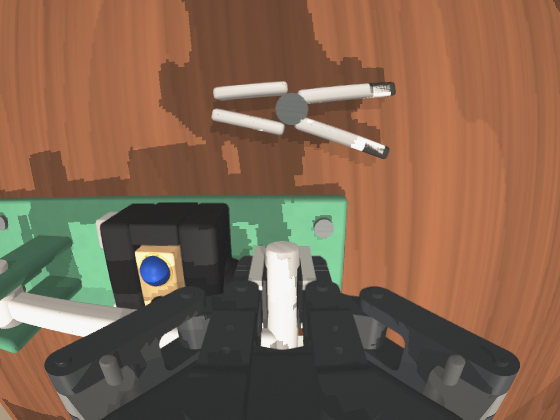

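Request:
carry_out(
  rows=[
    [-1,0,0,0.002,0],
    [-1,0,0,0.002,0],
    [-1,0,0,0,0],
  ],
)

```text
time: 17.2
tool_pos: [500.1, -71.8, 54.2]
orientation: [-2.121, 2.317, -0.002]
force: [-3.3, 0.1, 9.1]
gripper_width: 0.144
finger_force: 72.7
```

Request:
carry_out(
  rows=[
    [-1,0,0,0.002,0],
    [-1,0,0,0,0],
  ],
)

```text
time: 17.4
tool_pos: [500.1, -71.8, 53.6]
orientation: [-2.121, 2.316, -0.003]
force: [-7.8, 0.5, 21.5]
gripper_width: 0.143
finger_force: 73.8
```

Request:
carry_out(
  rows=[
    [-1,0,0,0.0015,0],
    [-1,0,0,0,0],
  ],
)

```text
time: 17.6
tool_pos: [500.2, -71.8, 53.4]
orientation: [-2.121, 2.316, -0.004]
force: [-12.1, -0.3, 33.0]
gripper_width: 0.141
finger_force: 74.9
```

Run:
```python
from h import *
np.set_printoptions(precision=1,suppress=True)
plan([501,-71,60],-5); s=sense();print(s['finger_force'],s['wrist_torque'])
p=snapshot("wrist"); s,M=axes()
a=p['img'][190:330,90:340,::-1]; b=cv2.imread('pics/w9.png')[190:330,90:340]
cv2.imwrite('pics/cmp.png',cv2.resize(np.vstack([b,a]),None,fx=2.1,fy=2.1,interpolation=cv2.INTER_CUBIC))
for c in ("scene",):
    q=snapshot(c); print([(round(d['score'],2),world(q,d['centre'])) for d in spot_point(q,'bar')[:1]])
print([c for _,c in beads(p)])
```

```text
t 17.6 pos [500.2 -71.8  53.4] yaw_y 174.95 tilt [ 0. -0. -1.] shift [-0. -0. -0.] roll -0.002 w 0.141 F [-12.1  -0.3  33. ]
74.9341070652008 [0.1 2.2 0. ]
[(0.83, array([500. , -47.2,  80.8]))]
[array([152.9, 272.6])]
```

View pics/cmp.png

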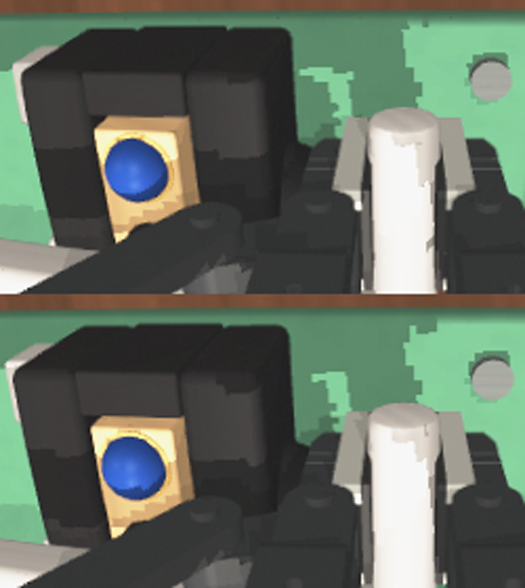

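The lower frame shows the block flush with the head top, and the force rose stiffly to 33 N at the stop. I hold it there, then ease back slowly.

Request:
carry_out(
  rows=[
    [-1,0,0,0,0],
    [-1,0,0,0,0],
    [-1,0,0,0,0],
    [-1,0,0,0,0],
    [-1,0,0,0,0],
    [-1,0,0,-0.002,0],
    [-1,0,0,-0.002,0],
    [-1,0,0,-0.0025,0],
    [-1,0,0,-0.0025,0],
    [-1,0,0,-0.0025,0],
  ],
)

```text
time: 18.75
tool_pos: [500.1, -71.7, 59.3]
orientation: [-2.122, 2.317, -0.001]
force: [-0.7, -2.7, 2.3]
gripper_width: 0.141
finger_force: 71.8
```

Request:
carry_out(
  rows=[
    [-1,0,-0.0001,-0.0045,0],
    [-1,0,-0.0001,-0.0045,0],
    [-1,0,-0.0002,-0.0045,0],
    [-1,0,-0.0003,-0.0045,0],
    [-1,0,-0.0004,-0.0045,0],
    [-1,0,-0.0005,-0.0045,0],
    [-1,0,-0.0006,-0.0044,0],
    [-1,0,-0.0006,-0.0044,0],
    [-1,0,-0.0008,-0.0044,0],
    [-1,0,-0.0008,-0.0044,0],
  ],
)

```text
time: 19.75
tool_pos: [504.8, -72.1, 93.2]
orientation: [-2.12, 2.315, -0.004]
force: [8.2, -3.5, -0.9]
gripper_width: 0.134
finger_force: 73.8
```

Request:
carry_out(
  rows=[
    [-1,0,-0.001,-0.0044,0],
    [-1,0,-0.001,-0.0043,0],
    [-1,0,-0.0011,-0.0043,0],
    [-1,0,-0.0011,-0.0043,0],
    [-1,0,-0.0013,-0.0043,0],
    [-1,0,-0.0013,-0.0043,0],
    [-1,0,-0.0014,-0.0042,0],
    [-1,0,-0.0015,-0.0042,0],
    [-1,0,-0.0016,-0.0042,0],
    [-1,0,-0.0016,-0.0041,0],
  ],
)

```text
time: 20.75
tool_pos: [516.7, -73.1, 125.2]
orientation: [-2.119, 2.313, -0.008]
force: [17.9, -4.5, -8.2]
gripper_width: 0.14
finger_force: 75.3
```

Request:
carry_out(
  rows=[
    [-1,0,-0.0018,-0.0041,0],
    [-1,0,-0.0018,-0.0041,0],
    [-1,0,-0.002,-0.004,0],
    [-1,0,-0.0019,-0.004,0],
    [-1,0,-0.0021,-0.0039,0],
    [-1,0,-0.0021,-0.0039,0],
    [-1,0,-0.0022,-0.0039,0],
    [-1,0,-0.0023,-0.0038,0],
    [-1,0,-0.0024,-0.0038,0],
    [-1,0,-0.0024,-0.0037,0],
  ],
)

```text
time: 21.75
tool_pos: [534.5, -74.6, 153.4]
orientation: [-2.118, 2.312, -0.011]
force: [32.5, -6.7, -26.0]
gripper_width: 0.142
finger_force: 75.8
```

Request:
carry_out(
  rows=[
    [-1,0,-0.0025,-0.0037,0],
    [-1,0,-0.0026,-0.0036,0],
    [-1,0,-0.0027,-0.0036,0],
    [-1,0,-0.0027,-0.0035,0],
    [-1,0,-0.0028,-0.0035,0],
    [-1,0,-0.0028,-0.0034,0],
    [-1,0,-0.0029,-0.0034,0],
    [-1,0,-0.003,-0.0033,0],
    [-1,0,-0.0031,-0.0032,0],
    [-1,0,-0.0031,-0.0032,0],
  ],
)

```text
time: 22.75
tool_pos: [555.4, -76.5, 178.3]
orientation: [-2.118, 2.312, -0.01]
force: [33.0, -5.6, -30.0]
gripper_width: 0.142
finger_force: 72.0
```

Radial load is building up because the rod rolled in the pads, so I correct about 4 mm towards the pivot.

Request:
carry_out(
  rows=[
    [-1,0,-0.001,0.001,0],
    [-1,0,-0.001,0.001,0],
    [-1,0,-0.001,0.001,0],
    [-1,0,-0.001,0.001,0],
  ],
)

```text
time: 23.15
tool_pos: [554.2, -76.4, 176.8]
orientation: [-2.12, 2.315, -0.003]
force: [4.1, -3.1, 4.3]
gripper_width: 0.144
finger_force: 75.1
```

Request:
carry_out(
  rows=[
    [-1,0,-0.0032,-0.0031,0],
    [-1,0,-0.0032,-0.003,0],
    [-1,0,-0.0033,-0.003,0],
    [-1,0,-0.0034,-0.0029,0],
    [-1,0,-0.0034,-0.0028,0],
  ],
)

```text
time: 23.65
tool_pos: [565.4, -77.3, 186.7]
orientation: [2.122, -2.317, -0.0]
force: [8.3, -3.8, -11.1]
gripper_width: 0.136
finger_force: 73.6
```

Request:
carry_out(
  rows=[
    [-1,0,-0.0036,-0.0022,0],
    [-1,0,-0.0037,-0.0022,0],
    [-1,0,-0.0037,-0.0021,0],
    [-1,0,-0.0038,-0.002,0],
    [-1,0,-0.0038,-0.002,0],
    [-1,0,-0.0039,-0.0019,0],
    [-1,0,-0.0039,-0.0018,0],
    [-1,0,-0.0039,-0.0018,0],
  ],
)

```text
time: 24.45
tool_pos: [585.9, -79.0, 200.8]
orientation: [2.121, -2.316, -0.002]
force: [2.1, 0.6, -12.4]
gripper_width: 0.145
finger_force: 71.3
```

Request:
carry_out(
  rows=[
    [-1,0,-0.004,-0.0017,0],
    [-1,0,-0.004,-0.0016,0],
    [-1,0,-0.004,-0.0016,0],
    [-1,0,-0.0041,-0.0015,0],
    [-1,0,-0.0041,-0.0015,0],
    [-1,0,-0.0042,-0.0014,0],
    [-1,0,-0.0042,-0.0013,0],
  ],
)

```text
time: 25.15
tool_pos: [609.4, -81.1, 210.2]
orientation: [-2.12, 2.315, -0.004]
force: [-3.8, -2.1, 17.3]
gripper_width: 0.146
finger_force: 77.9
```

Request:
carry_out(
  rows=[
    [-1,0,-0.0042,-0.002,0],
    [-1,0,-0.0042,-0.0019,0],
    [-1,0,-0.0043,-0.0018,0],
    [-1,0,-0.0043,-0.0012,0],
    [-1,0,-0.0043,-0.0011,0],
    [-1,0,-0.0044,-0.001,0],
  ],
)

```text
time: 25.75
tool_pos: [628.8, -82.6, 215.6]
orientation: [-2.12, 2.315, -0.002]
force: [-0.5, -1.3, 7.5]
gripper_width: 0.14
finger_force: 78.3
```

Request:
carry_out(
  rows=[
    [-1,0,-0.0044,-0.0009,0],
    [-1,0,-0.0044,-0.0008,0],
    [-1,0,-0.0044,-0.0007,0],
    [-1,0,-0.0044,-0.0006,0],
    [-1,0,-0.0044,-0.0005,0],
    [-1,0,-0.0044,-0.0005,0],
  ],
)

```text
time: 26.35
tool_pos: [648.8, -84.5, 218.5]
orientation: [-2.121, 2.315, -0.003]
force: [0.1, -2.8, 7.3]
gripper_width: 0.142
finger_force: 79.7
```

Request:
carry_out(
  rows=[
    [-1,0,-0.0044,-0.0004,0],
    [-1,0,-0.0044,-0.0003,0],
    [-1,0,-0.0044,-0.0003,0],
    [-1,0,-0.0044,-0.0002,0],
    [-1,0,-0.0044,-0.0001,0],
    [-1,0,-0.004,0,0],
  ],
)

```text
time: 26.95
tool_pos: [668.2, -86.0, 219.1]
orientation: [-2.12, 2.315, -0.002]
force: [1.2, -0.2, 6.6]
gripper_width: 0.137
finger_force: 80.9
```

Request:
carry_out(
  rows=[
    [-1,0,-0.0016,0,0],
    [-1,0,-0.0015,0,0],
    [-1,0,0,0,0],
  ],
)

```text
time: 27.25
tool_pos: [669.6, -86.1, 219.1]
orientation: [-2.121, 2.316, -0.0]
force: [-1.9, -0.1, 8.4]
gripper_width: 0.136
finger_force: 81.0
```

Run:
```python
from h import *
np.set_printoptions(precision=1,suppress=True)
plan([669.6,-86.4,228],-5)
for c in ("scene","wrist"):
    p=snapshot(c); print([(round(d['score'],2),world(p,d['centre'])) for d in spot_point(p,'bar')[:1]])
```

```text
t 27.25 pos [669.6 -86.1 219.1] yaw_y 174.97 tilt [ 0.  0. -1.] shift [ 0.  0. -0.] roll -0.001 w 0.136 F [-1.9 -0.1  8.4]
[(0.63, array([670.1, -61.1, 249.8]))]
[]
```

Request:
carry_out(
  rows=[
    [-1,0,-0.0015,0,0],
    [-1,0,-0.001,0,0],
    [-1,0,0,0,0],
  ],
)

```text
time: 27.75
tool_pos: [670.0, -86.1, 219.0]
orientation: [2.121, -2.316, -0.003]
force: [-8.6, 1.4, 11.4]
gripper_width: 0.144
finger_force: 81.3
```

The lever is against its upright stop (force reversed, TCP x no longer moving). I release and rise.

Request:
carry_out(
  rows=[
    [-0.6,0,0,0,0],
    [-0.4,0,0,0,0],
    [-0.2,0,0,0,0],
    [0,0,0,0,0],
    [0,0,0,0,0],
    [0,0,0,-0.03,0],
    [0,0,0,-0.05,0],
    [0,0,0,-0.05,0],
    [0,0,0,-0.04,0],
  ],
)

```text
time: 28.65
tool_pos: [671.2, -86.6, 348.1]
orientation: [-2.121, 2.316, -0.002]
force: [1.4, 0.6, 0.3]
gripper_width: 0.503
finger_force: 0.0
```

Run:
```python
from h import *
np.set_printoptions(precision=1,suppress=True)
plan([500,-200,360],-5)
p=snapshot("scene"); q=snapshot("wrist")
for n in ("bar","eyes_short_top","recess","trumpet","clamp","eyes_long"): print(n,[(round(d['score'],2),world(p,d['centre'])) for d in spot_point(p,n)[:1]],[(round(d['score'],2),world(q,d['centre'])) for d in spot_point(q,n)[:1]])
a=cv2.resize(p['img'][130:330,180:380,::-1],(420,420)); b=cv2.resize(q['img'][100:310,200:460,::-1],(380,420))
cv2.imwrite('pics/end.png',np.hstack([a,b]))
```

```text
t 28.65 pos [671.2 -86.6 348.1] yaw_y 174.96 tilt [ 0. -0. -1.] shift [ 0.2  0.2 -0. ] roll -0.001 w 0.503 F [1.4 0.6 0.3]
bar [(0.68, array([666.1, -60.8, 249.3]))] [(0.97, array([669.1, -59.5, 248.2]))]
eyes_short_top [(0.69, array([569. , -49.1,  53.1]))] [(0.94, array([568.9, -52.8,  54.8]))]
recess [(0.55, array([568.3, -47.6,  51.8]))] [(0.59, array([565.1, -49.6,  57.8]))]
trumpet [(0.59, array([501.7,  57.7,   1.8]))] [(0.85, array([494.8,  59.2,   4.3]))]
clamp [(0.52, array([ 489.2, -146.3,    1.3]))] [(0.58, array([ 485.7, -144.1,    2.6]))]
eyes_long [(0.64, array([ 593.5, -338.1,    1.1]))] [(0.61, array([ 593.9, -336.6,    1.7]))]
```

View pics/end.png

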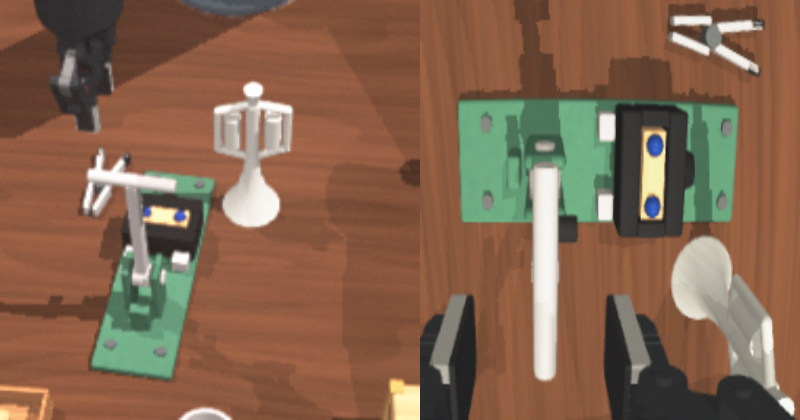

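The eyes are flush (top at about 54–55 mm, beads up), the lever is upright with its bar at 248 mm, and the trumpet and clamp are where they were. The gripper is clear, so I hand in.

```bash
python3 -c "
from plant import *
print(sign_off())"
```

```text
the job is handed in; nothing more can be done
None
```

I laid the short eye pair beads up in the crow head, pressed it flush, held the lever down briefly and eased it back up to rest. The trumpet, clamp and long eye pair showed no movement in the final pictures, and I handed the job in at about 29 s (no verdict was returned).

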